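Tuck the eaves flashing under the ladybird house's shingle

ROBOT

A 6-joint arm with a two-finger parallel gripper is mounted at the origin on the work surface. World frame = base frame: x ahead of the robot, y to its left, z up, the work surface at z = 0. Lengths are in m, angles in rad, forces in N, time in s.
With the tool pointing down it reaches from about 0.35 to 0.975 m from the base axis. Payload 4.9 kg.
Tool frame: the origin (TCP) lies on the centre line of the jaws, within the pads' length; the fingertips stand manip.tip_reach ahead of it and the grasp point (between the pads) is the TCP (manip.tip_reach is the distance from the TCP to the fingertips, in m); z points along the fingers, y is the line along which they close (so a half turn about z gives the same grasp; the last joint's range is limited). The gripper opens to 85 mm and grips with 20 to 120 N. Pads are 22 mm wide; open, the fingers measure 114 mm over their backs; the gripper's body (76 mm by 85 mm) begins 54 mm behind the grasp point. The pads swing forward as they close: fully open they stand 13 mm farther back than shut.
Start: joints at [1.189, 0.053, 1.613, -0, 1.476, -0.119], TCP at [0.162, 0.604, 0.25] pointing down, gripper open.
Joint ranges: [-3.01, 3.01], [-1.01, 2.22], [0.06, 2.58], [-1.02, 4.17], [0.09, 2.62], [-3.14, 3.14]. Speed limits (rad/s): [2.57, 2.57, 3.14, 3.14, 3.14, 3.14].

INTERFACE

Orientations are given as a unit quaternion [w, x, y, z].
In Python, from plant import manip gives the robot as it stands. The module is installed in compiled form; this text tells all that it offers.
- The arm moves only by the tool move_arm, never from a script. Its argument "rows" is a list of rows, each a list of 7 numbers: the shift along the tool's x, y, z in cm, then the turn, a rotation vector about the tool's x, y, z in degrees, then the opening, from -1 (shut) to 1 (fully open). In form: [[tx, ty, tz, ax, ay, az, jaw], ...]. A call has 1 to 20 rows; each row shifts and turns the commanded pose from where the row before left it, along the tool's axes as they then stand; what a row does not reach is not made up. A row lasts 1/12 s, in which the tool goes at most 41.7 mm and 7.16 degrees, less where a joint would pass 70% of its speed; a pose out of reach is approached as far as the arm can. A call is refused whole if a number of a shift passes 4.17 or a number of a turn 7.16, either way. A call with a gripper value outside its range is refused whole. The fingers move at their own pace and stop on an object; the grip force is fixed at half the most. Time passes only in rows, so rows that do not move let the fingers close. It gives the time, the measured TCP pose, the force, the opening and the grip force at its end, in the units of the state.
- manip.state(): the state, without advancing time (a new reading comes with each control period).
- manip.grab_frame(name): name is "side" or "top"; returns a dict with "img" (420x560x3 uint8, blue, green, red), "mtx" (3x3 intrinsics, pixels), "k1" (the pictures are not rectified: a ray, as slopes to the right and down, at radius r is drawn at 1 + k1 r^2 times it, then the intrinsics apply), "R" (3x3) and "t" (3): a world point X has camera coordinates R X + t. Camera axes: x right, y down, z forward; pixel columns grow to the right and rows downward; lengths in m; the calibration is good to about 2 mm. A picture is of the moment at which its call begins. There is no depth.
- manip.job_done(): hands the job in; it is judged then, once.
The state is a dict: "time": time; "joint_pos": joint angles; "joint_vel": joint speeds; "joint_efforts": joint torques, N m; "tool_pos": TCP position; "tool_rot": TCP orientation; "contact_force": force on the tool from outside, world axes, zero at the start; "ft_torque": the same for the moment, N m; "gripper_width": opening from 0.0 (shut) to 1.0 (fully open); "grasp_force": force on a finger pad.
Only numpy, scipy, OpenCV 4.12 (cv2) and the standard library are available. Lean on these libraries where they do the work, as an engineer would, in place of code of your own. Each camera call takes 0.05 s, during which the arm holds its last target. There are 200 camera calls.

TASK

Lift the aluminium flashing strip off the free-turning banding wheel and slide its thin edge about 25 mm under the lip of the shingle on the little roof, centred and square, without lifting the shingle or knocking the other things on the table about. Finish while still holding the strip: keep it pressed flat on the roof board with a light push of about 10 newtons, gripper not letting go.

Things in the scene. Friction and masses are not known exactly. Their poses are not given: they have to be found in the camera images.
- flashing: Bare aluminium strip, about 0.17 kg: flat flange 80 mm (its x) by 140 mm (y), 4 mm thick, with an upright rib 10 mm thick (x -40 to -30 mm) along the whole rear edge, its top 34 mm above the underside. Origin: centre of the flange underside. x points from rib to thin leading edge, z up. Starts on the turntable, rib up, its x within 50 degrees of world x.
- flashing_edge (a point): Middle of the flashing's thin leading edge, on its underside: 40 mm ahead (+x) of the flashing's origin; same axes.
- turntable: Banding wheel: dark steel foot and dark steel disc of 220 mm diameter; the disc turns freely and passively about the vertical. Origin on the table on the wheel's axis; disc top 50 mm above it.
- roof_board: Plank roof board 240 mm (x) by 200 mm (y), 15 mm thick, level on springy rubber feet on a fixed plywood rest. Origin: centre of its underside, 28 mm above the table; top 43 mm above the table. x points from the bare side (near the robot) to the shingle side, z up. Sinks with the shingle 1 mm per 2 N of push, 12 mm at most. Bare from x -120 to +20 mm. A batten 50 mm past the lip stops the slot.
- shingle: Dark wooden shingle 95 mm (x) by 170 mm (y), 7 mm thick, over the far part of the roof board, its underside 8 mm above the board top: an open slot 8 mm high. Lightly sprung hinge along its tail; about 1 N up at the lip lifts it. Same axes as the roof board when down. Origin on the hinge axis, in the middle, level with its underside, 105 mm behind the lip.
- shingle_lip (a point): Middle of the shingle's free lip (the edge that faces the robot), on its underside, 8 mm above the board's top, 20 mm ahead (+x) of the board's centre; same axes as the shingle: x leads into the slot.
- ladybird_large: Stone painted as a ladybird, 60 mm across, 36 mm high, between wheel and roof. Bystander; origin at the centre of its underside.
- ladybird_small: Small stone painted as a ladybird, 40 mm across, 25 mm high, between wheel and roof, nearest the robot. Bystander; origin at the centre of its underside.
- pebble: Bare grey stone 54 mm across, 24 mm high, between wheel and roof. Bystander; origin at the centre of its underside.
- paint_jar: Jar of paint, 60 mm across, 75 mm high, between wheel and roof. Bystander; origin at the centre of its underside.
- paint_bottle: Paint bottle, 48 mm across, 130 mm high, on the left. Bystander; origin at the centre of its underside.
- paint_brush: Flat paint brush 200 mm long lying along the far side. Bystander; origin under its middle.
- water_cup: Water cup, 72 mm across, 95 mm high, on the right. Bystander; origin at the centre of its underside.
There are look-alikes about, which are no part of the job. There is more than one size of the flashing; the job needs the middle-sized.

How it is judged:
By the outcome, as a careful person would: the job done as asked, in the order asked, and still so for the second after the job is handed in, while the arm keeps its last pose, push and grip.
It also fails if it takes over 45 s, if anything falls off the work surface, if the arm or the gripper's body presses on something with over 40 N, if the wrist force passes 120 N, or if a joint passes its speed limit or range.

## Working session

There is one attempt and no reset: what is moved stays moved. The work goes in short steps, Python scripts to look and compute and a tool call to move; the robot and the scene stay as the last step left them, time stands still between calls to the robot, and variables do not carry over. Pictures are saved under pics/ and viewed, at most 10 in all, crops included, and the job is handed in when it is done.

Besides the shell and the picture viewer there is one more tool, called after "Call:" as name(argument=value, ...) on one line, values as JSON. move_arm: Moves the arm, as the interface text tells. Its arguments: {"type":"object","properties":{"rows":{"type":"array","items":{"type":"array","items":{"type":"number"}}}},"required":["rows"]}

```bash
mkdir -p pics; ls; python3 - <<'E'
from plant import manip
import cv2,numpy as np,pickle
s=manip.state(); print(s, manip.tip_reach)
for n in("side","top"):
    f=manip.grab_frame(n); pickle.dump(f,open(f"{n}0.pkl","wb")); cv2.imwrite(f"pics/{n}0.png",f["img"])
    print(n,f["mtx"].tolist(),f["k1"],f["R"].round(4).tolist(),f["t"])
E
```

```text
pics
{'time': 0.0, 'joint_pos': array([ 1.18899915e+00,  5.33986260e-02,  1.61429583e+00,  1.68428493e-05,
        1.47598817e+00, -1.18979862e-01]), 'joint_vel': array([-1.68250233e-04,  1.17967959e-03,  8.64923172e-04,  3.48326589e-06,
        2.29861899e-03, -1.75376127e-03]), 'joint_efforts': array([-2.03706964e-03, -3.93680155e+01, -3.70176351e+01, -2.12363634e-04,
        7.12972018e-03, -1.94181627e-05]), 'tool_pos': array([0.16214155, 0.60300024, 0.24903598]), 'tool_rot': array([-2.67048629e-04,  1.31031515e-01,  9.91377653e-01, -1.01032323e-03]), 'contact_force': array([-0.17423646, -0.4784426 ,  0.18073658]), 'ft_torque': array([0.02544595, 0.00922799, 0.01484804]), 'grasp_force': 0.0, 'gripper_width': 1.0002246836733073} 0.019
side [[451.7886794254108, 0.0, 277.3037485274027], [0.0, 451.7886794254108, 206.30935446156758], [0.0, 0.0, 1.0]] -0.01743277519565603 [[-0.9624, -0.2715, 0.0036], [-0.2067, 0.7241, -0.658], [0.1761, -0.634, -0.753]] [0.53618803 0.15987617 1.2328113 ]
top [[523.9518647563664, 0.0, 279.4201605989873], [0.0, 523.9518647563664, 217.14108239302354], [0.0, 0.0, 1.0]] 0.022303600943006655 [[-0.0188, -0.9998, -0.0073], [-0.9967, 0.0193, -0.0786], [0.0788, 0.0058, -0.9969]] [0.01184263 0.5542784  1.36272687]
```

View pics/top0.png

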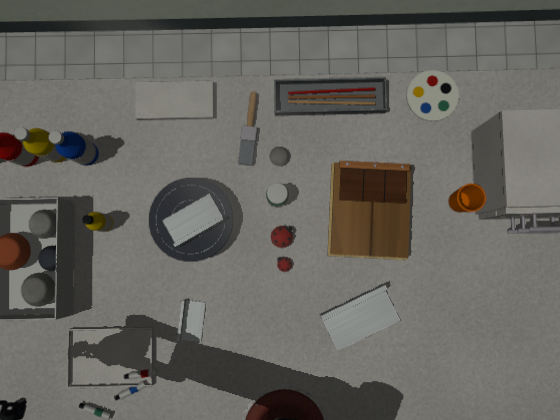

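View pics/side0.png

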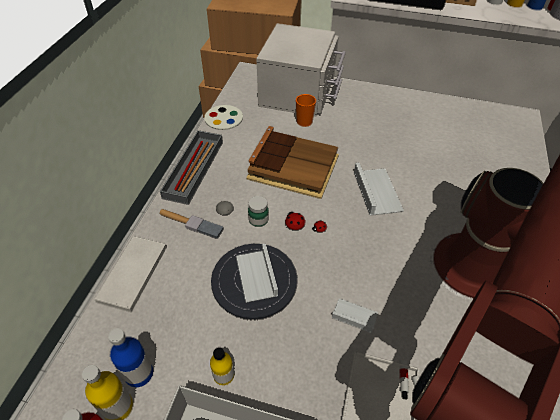

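The top view shows three flashings that could be confused: one on the wheel at (193,220), a large one on the table at (360,317) and a small one at (192,320). The one on the wheel is the middle-sized strip the job wants. The roof board is at (370,210), with its dark shingle at (373,185). In the side view the strip is at (258,275) and the roof at (293,162).

```bash
cat > h.py <<'E'
import cv2,numpy as np,pickle
from plant import manip
def rays(f,p):
    d=cv2.undistortPoints(np.array(p,float).reshape(-1,1,2),f["mtx"],np.array([f["k1"],0,0,0.])).reshape(-1,2)
    return -f["R"].T@f["t"], np.c_[d,np.ones(len(d))]@f["R"], d
def plane(f,p,z):
    c,r,_=rays(f,p); return c+r*((z-c[2])/r[:,2])[:,None]
def tri(a,pa,b,pb):
    P=[np.c_[f["R"],f["t"]] for f in(a,b)]
    X=cv2.triangulatePoints(*P,rays(a,pa)[2].T,rays(b,pb)[2].T); return (X[:3]/X[3]).T
def proj(f,X): return cv2.projectPoints(np.array(X,float),cv2.Rodrigues(f["R"])[0],f["t"],f["mtx"],np.array([f["k1"],0,0,0.]))[0].reshape(-1,2)
def load(n): return pickle.load(open(n+".pkl","rb"))
def shoot(n,tag):
    f=manip.grab_frame(n); pickle.dump(f,open(f"{n}{tag}.pkl","wb")); return f
def crop(f,x,y,w,h,s): return cv2.resize(f["img"][y:y+h,x:x+w],None,fx=s,fy=s,interpolation=cv2.INTER_CUBIC)
E
python3 - <<'E'
from h import *
t,s=load("top0"),load("side0")
a=np.hstack([crop(t,150,180,100,75,4),crop(t,322,155,100,75*4//3,4)[:300]])
b=np.hstack([crop(s,210,235,100,75,4),crop(s,244,122,100,75,4)])
cv2.imwrite("pics/crop.png",np.clip(np.vstack([a,b]).astype(float)*1.3,0,255).astype(np.uint8))
E
```

```text
(no output)
```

View pics/crop.png

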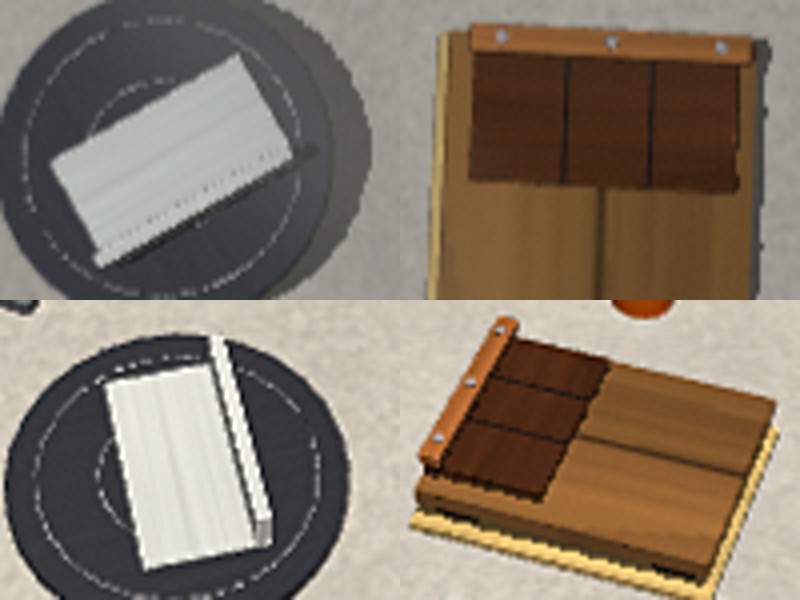

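The crop confirms the choice: the wheel strip has its rib on the robot side (top crop (100,265)-(290,158)) and its leading edge at (50,163)-(238,55). The shingle lip runs along (470,182)-(738,190) in the roof crop, and along (540,500)-(605,362) in the side crop.

```bash
python3 - <<'E'
from h import *
t,s=load("top0"),load("side0")
def poly(f,box,fn,eps):
    x,y,w,h=box; im=crop(f,x,y,w,h,8); m=fn(cv2.cvtColor(im,cv2.COLOR_BGR2HSV).astype(int)).astype(np.uint8)*255
    m=cv2.morphologyEx(m,cv2.MORPH_CLOSE,np.ones((9,9))); m=cv2.morphologyEx(m,cv2.MORPH_OPEN,np.ones((9,9)))
    c=max(cv2.findContours(m,0,2)[0],key=cv2.contourArea)
    p=cv2.approxPolyDP(c,eps,True)[:,0]; return (p+.5)/8-.5+[x,y], c
alu=lambda v:(lambda h: h[...,2]>v)
sh=lambda h:(h[...,1]>100)&(h[...,2]<V)&(h[...,2]>15)
pt,ct=poly(t,(158,185,75,65),alu(110),12); print("strip top",pt.round(1).tolist())
ps,cs=poly(s,(225,240,60,70),alu(130),12); print("strip side",ps.round(1).tolist())
V=72
p,c=poly(t,(335,165,78,42),sh,12); print("sh top",p.round(1).tolist())
V=90
p,c=poly(s,(244,128,60,52),sh,12); print("sh side",p.round(1).tolist())
q=lambda P,x,y:(np.array(P)+.5)/4-.5+[x,y]
print("lip tri",tri(t,q([[470,182],[738,190]],322,155),s,q([[540,200],[605,62]],244,122)).round(4).tolist())
print("lead tri",tri(t,q([[50,163],[238,55]],150,180),s,q([[145,270],[105,85]],210,235)).round(4).tolist())
print("rib rear-top tri",tri(t,q([[100,268],[292,155]],150,180),s,q([[271,220],[226,36]],210,235)).round(4).tolist())
E
```

```text
strip top [[209.3, 193.6], [162.9, 219.8], [174.2, 241.6], [174.3, 245.9], [222.2, 218.9]]
strip side [[261.6, 250.9], [236.2, 255.7], [245.7, 301.4], [273.8, 295.8]]
sh top [[339.8, 167.7], [339.1, 199.4], [370.1, 201.4], [370.4, 206.4], [373.1, 206.4], [374.2, 201.8], [395.9, 203.6], [406.6, 201.9], [407.1, 170.6]]
sh side [[249.2, 161.8], [251.8, 166.3], [278.9, 172.3], [287.1, 156.4], [302.7, 159.9], [303.4, 157.9], [288.6, 154.3], [296.4, 139.2], [295.8, 136.7], [271.1, 130.6], [253.3, 161.8]]
lip tri [[0.4536, -0.4624, -0.1278], [0.4287, -0.6483, -0.1008]]
lead tri [[0.5502, 0.3047, 0.0512], [0.6182, 0.1826, 0.0515]]
rib rear-top tri [[0.4812, 0.2667, 0.0799], [0.5481, 0.1443, 0.0822]]
```

```bash
python3 - <<'E'
from h import *
t,s=load("top0"),load("side0")
q=lambda P,x,y:(np.array(P)+.5)/4-.5+[x,y]
L=tri(t,q([[70,182],[338,190]],322,155),s,q([[140,200],[205,62]],244,122)); print("lip",L.round(4).tolist())
print("lip top z=.058",plane(t,q([[70,182],[338,190]],322,155),.058).round(4).tolist())
print("shingle far corners z=.058",plane(t,q([[70,54],[342,65]],322,155),.058).round(4).tolist())
# board edges: bottom corners by colour
hsv=cv2.cvtColor(t["img"],cv2.COLOR_BGR2HSV)
m=((hsv[...,1]>90)&(hsv[...,0]<25)).astype(np.uint8); m[:150]=0;m[270:]=0;m[:,:315]=0;m[:,425:]=0
c=max(cv2.findContours(m,0,2)[0],key=cv2.contourArea); b=cv2.boxPoints(cv2.minAreaRect(c)); print(b.round(1).tolist()); print(plane(t,b,.043).round(4).tolist())
lead_t=plane(t,[[162.9,219.8],[209.3,193.6]],.054); rib_t=plane(t,[[174.3,245.9],[222.2,218.9]],.084)
print("lead",lead_t.round(4).tolist(),"rib",rib_t.round(4).tolist())
for n,d in(("lead",lead_t),("rib",rib_t)):
    v=d[0]-d[1]; print(n,d.mean(0).round(4),np.degrees(np.arctan2(-v[0],v[1])),np.linalg.norm(v))
# stuff heights
for f in (t,s):
  hs=cv2.cvtColor(f["img"],cv2.COLOR_BGR2HSV)
print("jar",plane(t,[[277,194]],.075).round(3),"ladyL",plane(t,[[281,236]],.03).round(3),"pebble",plane(t,[[280,156]],.02).round(3))
E
```

```text
lip [[0.595, -0.1543, 0.0491], [0.5868, -0.3273, 0.0489]]
lip top z=.058 [[0.5926, -0.1536, 0.058], [0.584, -0.3254, 0.058]]
shingle far corners z=.058 [[0.6758, -0.1559, 0.058], [0.665, -0.331, 0.058]]
[[327.29998779296875, 255.3000030517578], [331.6000061035156, 160.10000610351562], [411.8999938964844, 163.6999969482422], [407.70001220703125, 258.8999938964844]]
[[0.4514, -0.1208, 0.043], [0.7001, -0.1384, 0.043], [0.6862, -0.3478, 0.043], [0.4384, -0.3274, 0.043]]
lead [[0.5508, 0.302, 0.054], [0.6166, 0.1816, 0.054]] rib [[0.4821, 0.2665, 0.084], [0.5478, 0.1454, 0.084]]
lead [0.5837 0.2418 0.054 ] 28.662195349019363 0.1371211033885883
rib [0.515 0.206 0.084] 28.497487870898144 0.13778719200476403
jar [[0.61  0.006 0.075]] ladyL [[ 0.504 -0.002  0.03 ]] pebble [[ 0.718 -0.003  0.02 ]]
```

Call:
move_arm(rows=[[0,0,0,0,0,6.6,1],[0,0,0,0,0,6.6,1],[0,0,0,0,0,6.6,1],[0,0,0,0,0,6.6,1],[0,0,0,0,0,6.6,1],[0,0,0,0,0,6.6,1],[0,0,0,0,0,6.6,1],[0,0,0,0,0,0,1]])

```text
time: 0.77
tool_pos: [0.1622, 0.6032, 0.2496]
tool_rot: [0.0, 0.51, 0.86, -0.001]
contact_force: [0.5, 0.3, 0.5]
gripper_width: 1.0
grasp_force: 0.0
```

```bash
python3 - <<'E'
from h import *
t=load("top0")
g=cv2.GaussianBlur(t["img"],(0,0),.7).astype(float).sum(2)
def edge(pts,axis,rng,sign):  # scan along axis around nominal line, subpixel strongest gradient
    out=[]
    (x0,y0),(x1,y1)=pts
    for k in np.linspace(0,1,25):
        x,y=x0+k*(x1-x0),y0+k*(y1-y0); 
        if axis=='v': xi=int(round(x)); pr=g[int(y)-rng:int(y)+rng+1,xi]; o=int(y)-rng
        else: yi=int(round(y)); pr=g[yi,int(x)-rng:int(x)+rng+1]; o=int(x)-rng
        d=np.clip(sign*np.diff(pr),0,None)**2; j=d.argmax(); w=d[max(j-1,0):j+2]; u=o+.5+(np.arange(max(j-1,0),max(j-1,0)+len(w))*w).sum()/w.sum()
        out.append((xi,u) if axis=='v' else (u,yi))
    return np.array(out)
def fit(name,p,z):
    P=plane(t,p,z)[:,:2].astype(np.float32); vx,vy,x0,y0=cv2.fitLine(P,cv2.DIST_HUBER,0,.001,.001).ravel()
    r=np.abs((P-[x0,y0])@[-vy,vx]); print(name,"dir",round(float(np.degrees(np.arctan2(vy,vx))),2),"pt",round(float(x0),4),round(float(y0),4),"res",np.median(r).round(5))
fit("lip",edge([(342,200),(404,202)],'v',5,1),.058)
fit("boardR",edge([(408.5,205),(406.5,250)],'h',5,-1),.043)
fit("boardRb",edge([(408.5,205),(406.5,250)],'h',5,1),.043)
fit("boardL",edge([(332,175),(330,250)],'h',4,-1),.043)
fit("shR",edge([(407,173),(406.5,198)],'h',3,1),.058)
fit("shL",edge([(340.5,170),(339.5,197)],'h',3,-1),.058)
fit("crack",edge([(372,207),(371.5,250)],'h',4,-1),.043)
fit("front",edge([(335,256),(403,258)],'v',4,-1),.043)
fit("frontb",edge([(335,256),(403,258)],'v',4,1),.043)
s=manip.state();print(s["tool_pos"],s["tool_rot"],s["joint_pos"])
E
```

```text
lip dir 85.93 pt 0.5865 -0.2482 res 0.00047
boardR dir -3.59 pt 0.5195 -0.333 res 0.00035
boardRb dir -3.97 pt 0.5188 -0.3393 res 0.0004
boardL dir -3.87 pt 0.577 -0.1354 res 0.00035
shR dir -4.62 pt 0.627 -0.3277 res 0.00063
shL dir -3.92 pt 0.6358 -0.1552 res 0.00024
crack dir -3.9 pt 0.5104 -0.2316 res 0.00012
front dir 0.0 pt 0.0 0.0 res nan
frontb dir 86.04 pt 0.4487 -0.2251 res 0.00041
[0.16222105 0.60321844 0.24958566] [ 9.49355890e-05  5.10229452e-01  8.60038101e-01 -6.01921098e-04] [ 1.18901973e+00  5.30858730e-02  1.61370041e+00 -3.37549794e-06
  1.47602509e+00  6.89127066e-01]<stdin>:11: RuntimeWarning: invalid value encountered in scalar divide
```

Call:
move_arm(rows=[[-3.7,0.884,0,0,0,0,1],[-3.7,0.884,0,0,0,0,1],[-3.7,0.884,0,0,0,0,1],[-3.7,0.884,0,0,0,0,1],[-3.7,0.884,0,0,0,0,1],[-3.7,0.884,0,0,0,0,1],[-3.7,0.884,0,0,0,0,1],[-3.7,0.884,0,0,0,0,1],[-3.7,0.884,0,0,0,0,1],[-3.7,0.884,0,0,0,0,1],[-3.7,0.884,0,0,0,0,1],[-3.7,0.884,0,0,0,0,1],[-3.7,0.884,0,0,0,0,1],[-3.7,0.884,0,0,0,0,1],[0,0,4,0,0,0,1],[0,0,4,0,0,0,1],[0,0,4,0,0,0,1],[0,0,0,0,0,0,1],[0,0,0,0,0,0,1]])

```text
time: 2.35
tool_pos: [0.5179, 0.2083, 0.1277]
tool_rot: [-0.002, 0.509, 0.861, -0.002]
contact_force: [0.4, 0.7, 1.4]
gripper_width: 0.999
grasp_force: 0.0
```

```bash
python3 - <<'E'
from h import *
t,s=shoot("top",1),shoot("side",1)
print(manip.state()["tool_pos"],manip.state()["tool_rot"])
a=np.hstack([crop(t,140,165,100,75,4),crop(s,200,200,100,75,4)]); cv2.imwrite("pics/c1.png",a)
E
```

```text
[0.52137428 0.20939566 0.13296273] [0.00127143 0.50886911 0.86084202 0.00127971]
```

View pics/c1.png

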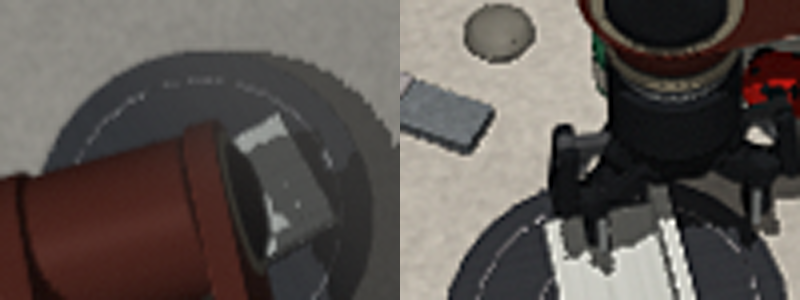

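The fingers straddle the rib: one over the flange at (605,260), the other behind it at (770,225). Now I descend.

Call:
move_arm(rows=[[0,0,1.3,0,0,0,1],[0,0,1.3,0,0,0,1],[0,0,1.3,0,0,0,1],[0,0,1.3,0,0,0,1],[0,0,0,0,0,0,1],[0,0,0,0,0,0,1],[0,0,0,0,0,0,1],[0,0,0,0,0,0,1]])

```text
time: 3.12
tool_pos: [0.5205, 0.209, 0.079]
tool_rot: [0.0, 0.509, 0.86, 0.0]
contact_force: [0.4, 0.6, 0.5]
gripper_width: 1.0
grasp_force: 0.0
```

Call:
move_arm(rows=[[0,0,0,0,0,0,0.5],[0,0,0,0,0,0,0.2],[0,0,0,0,0,0,0],[0,0,0,0,0,0,-0.2],[0,0,0,0,0,0,-0.4],[0,0,0,0,0,0,-0.5],[0,0,0,0,0,0,-0.6],[0,0,0,0,0,0,-0.7],[0,0,0,0,0,0,-0.8],[0,0,0,0,0,0,-0.9],[0,0,0,0,0,0,-1],[0,0,0,0,0,0,-1],[0,0,0,0,0,0,-1],[0,0,0,0,0,0,-1],[0,0,0,0,0,0,-1],[0,0,0,0,0,0,-1]])

```text
time: 4.45
tool_pos: [0.52, 0.2089, 0.0784]
tool_rot: [0.0, 0.509, 0.861, 0.0]
contact_force: [0.7, 0.7, 0.9]
gripper_width: 0.103
grasp_force: 58.8
```

Call:
move_arm(rows=[[0,0,-0.5,0,0,0,-1],[0,0,-1,0,0,0,-1],[0,0,-2,0,0,0,-1],[0,0,-2,0,0,0,-1],[0,0,-2,0,0,0,-1],[0,0,-0.5,0,0,0,-1],[0,0,0,0,0,0,-1],[0,0,0,0,0,0,-1],[0,0,0,0,0,0,-1],[0,0,0,0,0,0,-1]])

```text
time: 5.28
tool_pos: [0.5189, 0.2086, 0.1564]
tool_rot: [-0.001, 0.509, 0.86, -0.001]
contact_force: [-0.3, -0.5, -1.7]
gripper_width: 0.106
grasp_force: 58.5
```

```bash
python3 - <<'E'
from h import *
t,s=shoot("top",2),shoot("side",2)
S=manip.state();print(S["tool_pos"],S["tool_rot"],S["gripper_width"],S["contact_force"],S["time"])
a=np.hstack([crop(t,150,170,100,75,4),crop(s,200,190,100,75,4)]); cv2.imwrite("pics/c2.png",a)
E
```

```text
[0.51920651 0.2086603  0.15682172] [-0.00088149  0.50947497  0.86048458 -0.00087729] 0.10277820356738958 [ 0.2273098  -0.04640991 -1.77053344] 5.3833
```

View pics/c2.png

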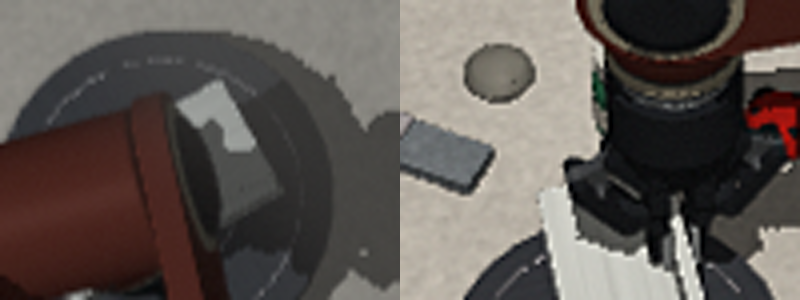

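Call:
move_arm(rows=[[0,0,0,0,0,6.538,-1],[0,0,0,0,0,6.538,-1],[0,0,0,0,0,6.538,-1],[0,0,0,0,0,6.538,-1],[0,0,0,0,0,6.538,-1],[-1.5,-0.02,0,0,0,0,-1],[-3,-0.04,0,0,0,0,-1],[-3.3,-0.04,0,0,0,0,-1],[-3.3,-0.04,0,0,0,0,-1],[-3.3,-0.04,0,0,0,0,-1],[-3.3,-0.04,0,0,0,0,-1],[-3.3,-0.04,0,0,0,0,-1],[-3.3,-0.04,0,0,0,0,-1],[-3.3,-0.04,0,0,0,0,-1],[-3.3,-0.04,0,0,0,0,-1],[-3.3,-0.04,0,0,0,0,-1],[-3.3,-0.04,0,0,0,0,-1],[-3.3,-0.04,0,0,0,0,-1],[-2.5,-0.04,0,0,0,0,-1],[-0.4,0,0,0,0,0,-1]])

```text
time: 7.05
tool_pos: [0.4838, -0.2303, 0.158]
tool_rot: [0.0, 0.732, 0.681, -0.001]
contact_force: [-1.1, -0.1, -0.3]
gripper_width: 0.108
grasp_force: 58.5
```

Call:
move_arm(rows=[[0,0,0,0,0,0,-1],[0,0,0,0,0,0,-1],[0,0,0,0,0,0,-1],[0,0,0,0,0,0,-1],[0,0,0,0,0,0,-1],[0,0,0,0,0,0,-1]])

```text
time: 7.55
tool_pos: [0.4847, -0.2259, 0.1583]
tool_rot: [-0.0, 0.731, 0.683, 0.0]
contact_force: [-0.0, 0.5, -1.0]
gripper_width: 0.103
grasp_force: 58.5
```

```bash
python3 - <<'E'
from h import *
t,s=shoot("top",3),shoot("side",3)
S=manip.state();print(S["tool_pos"],S["tool_rot"],S["gripper_width"],S["contact_force"],S["ft_torque"],S["time"])
a=np.hstack([crop(t,320,150,100,120,4),crop(s,240,90,100,120,4)]); cv2.imwrite("pics/c3.png",a)
E
```

```text
[ 0.48464184 -0.22626871  0.1584125 ] [8.97019942e-05 7.30767837e-01 6.82626076e-01 1.74023721e-05] 0.1073718444184893 [-0.02979731  0.04257565 -1.14456833] [0.01119719 0.02676816 0.00648866] 7.65
```

View pics/c3.png

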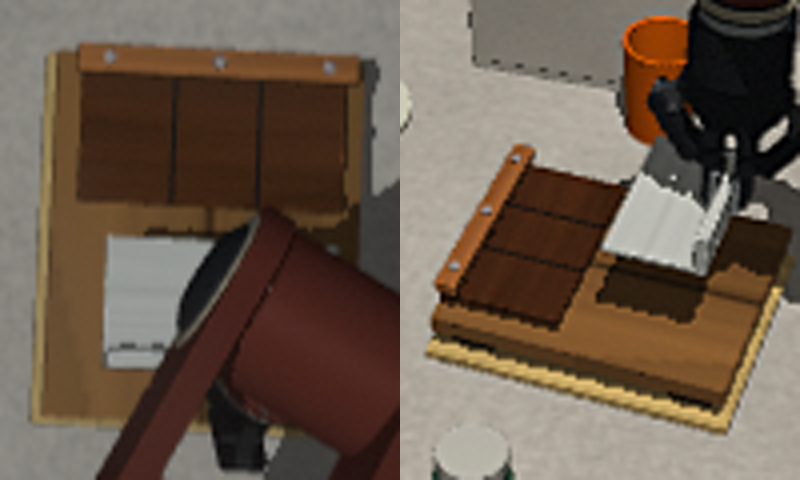

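Top crop: the strip's lead +y corner is at (108,235) and its rear corner at (105,368). Side crop: the lead corners are at (202,250) and, at the far end, (255,138). The strip is held level above the bare part of the board.

```bash
python3 - <<'E'
from h import *
t,s=load("top3"),load("side3")
q=lambda P,x,y:(np.array(P)+.5)/4-.5+[x,y]
u=np.array([.9976,-.0689]);v=np.array([.0689,.9976])
def rep(n,X):
    for x in X: print(n,x.round(4),"u,v",(x[:2]@u).round(4),(x[:2]@v).round(4))
rep("lead+y tri",tri(t,q([[108,235]],320,150),s,q([[202,250]],240,90)))
z=.1584-.0237   # flange top
rep("lead top plane",plane(t,q([[108,235],[205,240]],320,150),z+.0))
rep("rear rib top",plane(t,q([[105,368]],320,150),z+.03))
rep("side lead",plane(s,q([[202,250],[255,138]],240,90),z))
rep("tcp",[manip.state()["tool_pos"]])
rep("lip side z=.058/.051",np.r_[plane(s,q([[157,325],[224,187]],240,90),.058),plane(s,q([[157,325],[224,187]],240,90),.051)])
E
```

```text
lead+y tri [ 0.5642 -0.1634  0.1298] u,v 0.5741 -0.1242
lead top plane [ 0.5637 -0.1628  0.1347] u,v 0.5735 -0.1236
lead top plane [ 0.5595 -0.2214  0.1347] u,v 0.5734 -0.1823
rear rib top [ 0.4822 -0.1551  0.1647] u,v 0.4917 -0.1215
side lead [ 0.563  -0.1581  0.1347] u,v 0.5725 -0.119
side lead [ 0.5561 -0.2958  0.1347] u,v 0.5751 -0.2568
tcp [ 0.4846 -0.2263  0.1584] u,v 0.4991 -0.1923
lip side z=.058/.051 [ 0.5943 -0.1488  0.058 ] u,v 0.6031 -0.1075
lip side z=.058/.051 [ 0.5849 -0.321   0.058 ] u,v 0.6056 -0.2799
lip side z=.058/.051 [ 0.5962 -0.1557  0.051 ] u,v 0.6055 -0.1142
lip side z=.058/.051 [ 0.5867 -0.3291  0.051 ] u,v 0.6079 -0.2879
```

Call:
move_arm(rows=[[-0.2,0,1,0,0,0,-1],[-0.2,0,2,0,0,0,-1],[0,0,2,0,0,0,-1],[0,0,2,0,0,0,-1],[0,0,0.8,0,0,0,-1],[0,0,0.3,0,0,0,-1],[0,0,0,0,0,0,-1],[0,0,0,0,0,0,-1],[0,0,0,0,0,0,-1],[0,0,0,0,0,0,-1]])

```text
time: 8.48
tool_pos: [0.4851, -0.2313, 0.0788]
tool_rot: [0.001, 0.731, 0.682, 0.0]
contact_force: [-0.3, 0.7, -1.4]
gripper_width: 0.107
grasp_force: 58.5
```

Call:
move_arm(rows=[[0,0,0.2,0,0,0,-1],[0,0,0.2,0,0,0,-1],[0,0,0.15,0,0,0,-1],[0,0,0,0,0,0,-1],[0,0,0,0,0,0,-1],[0,0,0,0,0,0,-1],[0,0,0,0,0,0,-1]])

```text
time: 9.07
tool_pos: [0.4843, -0.2307, 0.0718]
tool_rot: [0.0, 0.731, 0.682, 0.0]
contact_force: [0.1, 0.7, -1.5]
gripper_width: 0.108
grasp_force: 58.6
```

Call:
move_arm(rows=[[0,0,0.1,0,0,0,-1],[0,0,0.1,0,0,0,-1],[0,0,0,0,0,0,-1],[0,0,0,0,0,0,-1],[0,0,0,0,0,0,-1]])

```text
time: 9.48
tool_pos: [0.4844, -0.2308, 0.0701]
tool_rot: [0.0, 0.731, 0.682, 0.0]
contact_force: [0.3, -0.2, 1.6]
gripper_width: 0.102
grasp_force: 58.9
```

```bash
python3 - <<'E'
from h import *
t,s=shoot("top",4),shoot("side",4)
S=manip.state();print(S["tool_pos"],S["tool_rot"],S["contact_force"],S["ft_torque"],S["time"])
a=np.hstack([crop(t,320,150,100,120,4),crop(s,240,90,100,120,4)]); cv2.imwrite("pics/c4.png",a)
E
```

```text
[ 0.48440242 -0.23083925  0.07007769] [2.46120884e-04 7.31048909e-01 6.82325016e-01 7.11665221e-05] [-0.5295366   0.55656492  1.54593933] [0.10100653 0.06195161 0.03397139] 9.5833
```

View pics/c4.png

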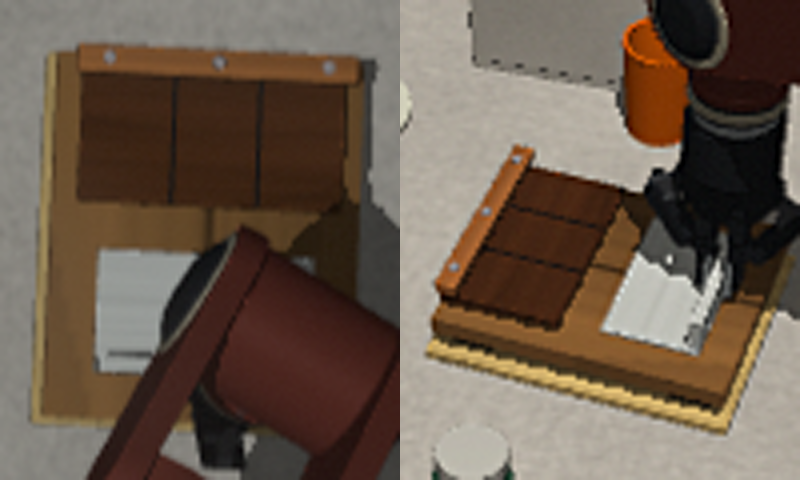

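The strip is flat on the board. Top crop: the lead edge runs (100,248)-(315,258). The lip is at (80,201)-(345,209).

```bash
python3 - <<'E'
from h import *
t,s=load("top4"),load("side4")
q=lambda P,x,y:(np.array(P)+.5)/4-.5+[x,y]
u=np.array([.9976,-.0689]);v=np.array([.0689,.9976])
def rep(n,X):
    for x in X: print(n,x.round(4),"u,v",(x[:2]@u).round(4),(x[:2]@v).round(4))
rep("lead",plane(t,q([[100,248],[195,253],[315,259]],320,150),.0455))
rep("lip",plane(t,q([[79,200],[346,210]],320,150),.056))
rep("side lead",plane(s,q([[202,332],[243,220]],240,90),.0455))
rep("side lip",plane(s,q([[157,326],[224,187]],240,90),.0525))
rep("tcp",[manip.state()["tool_pos"]])
E
```

```text
lead [ 0.5636 -0.1684  0.0455] u,v 0.5739 -0.1292
lead [ 0.5592 -0.2298  0.0455] u,v 0.5737 -0.1907
lead [ 0.5538 -0.3072  0.0455] u,v 0.5736 -0.2683
lip [ 0.5941 -0.1545  0.056 ] u,v 0.6033 -0.1132
lip [ 0.5842 -0.3259  0.056 ] u,v 0.6052 -0.2848
side lead [ 0.562  -0.1633  0.0455] u,v 0.5719 -0.1241
side lead [ 0.5628 -0.2993  0.0455] u,v 0.5821 -0.2598
side lip [ 0.5955 -0.1532  0.0525] u,v 0.6046 -0.1118
side lip [ 0.5863 -0.3274  0.0525] u,v 0.6074 -0.2862
tcp [ 0.4844 -0.2308  0.0701] u,v 0.4991 -0.1969
```

Call:
move_arm(rows=[[0,0.3,0,0,0,0,-1],[0,0.4,0,0,0,0,-1],[0,0.5,0,0,0,0,-1],[0,0.5,0,0,0,0,-1],[0,0.5,0,0,0,0,-1],[0,0.4,0,0,0,0,-1],[0,0.3,0,0,0,0,-1],[0,0.3,0,0,0,0,-1],[0,0,0,0,0,0,-1]])

```text
time: 10.33
tool_pos: [0.517, -0.233, 0.07]
tool_rot: [0.0, 0.731, 0.682, 0.0]
contact_force: [1.8, 0.4, 1.9]
gripper_width: 0.1
grasp_force: 59.0
```

Call:
move_arm(rows=[[0,0.3,0,0,0,0,-1],[0,0.3,0,0,0,0,-1],[0,0.3,0,0,0,0,-1],[0,0.3,0,0,0,0,-1],[0,0,0,0,0,0,-1]])

```text
time: 10.75
tool_pos: [0.5288, -0.2338, 0.0699]
tool_rot: [0.0, 0.731, 0.682, 0.0]
contact_force: [0.6, 1.2, 2.0]
gripper_width: 0.102
grasp_force: 59.0
```

Call:
move_arm(rows=[[0,0.3,0,0,0,0,-1],[0,0.3,0,0,0,0,-1],[0,0.3,0,0,0,0,-1],[0,0.2,0,0,0,0,-1],[0,0,0,0,0,0,-1],[0,0,0,0,0,0,-1],[0,0,0,0,0,0,-1]])

```text
time: 11.33
tool_pos: [0.5397, -0.2346, 0.0701]
tool_rot: [0.001, 0.731, 0.682, 0.0]
contact_force: [1.0, -0.2, 0.9]
gripper_width: 0.106
grasp_force: 59.0
```

Call:
move_arm(rows=[[0,0,0.1,0,0,0,-1],[0,0,0.1,0,0,0,-1],[0,0,0.1,0,0,0,-1],[0,0,0,0,0,0,-1],[0,0,0,0,0,0,-1],[0,0,0,0,0,0,-1],[0,0,0,0,0,0,-1]])

```text
time: 11.92
tool_pos: [0.5397, -0.2346, 0.0677]
tool_rot: [0.0, 0.731, 0.682, 0.0]
contact_force: [-0.1, 1.9, 5.9]
gripper_width: 0.104
grasp_force: 59.7
```

```bash
python3 - <<'E'
from h import *
t,s=shoot("top",5),shoot("side",5)
S=manip.state();print(S["tool_pos"],S["tool_rot"],S["contact_force"],S["ft_torque"],S["time"])
a=np.hstack([crop(t,320,150,100,120,4),crop(s,240,90,100,120,4)]); cv2.imwrite("pics/c5.png",a)
E
```

```text
[ 0.53967294 -0.23458686  0.06777816] [5.22567042e-04 7.31040243e-01 6.82334032e-01 3.98438823e-04] [-0.11873315  1.09333481  5.69775294] [0.26542048 0.06662566 0.03342786] 12.0167
```

View pics/c5.png

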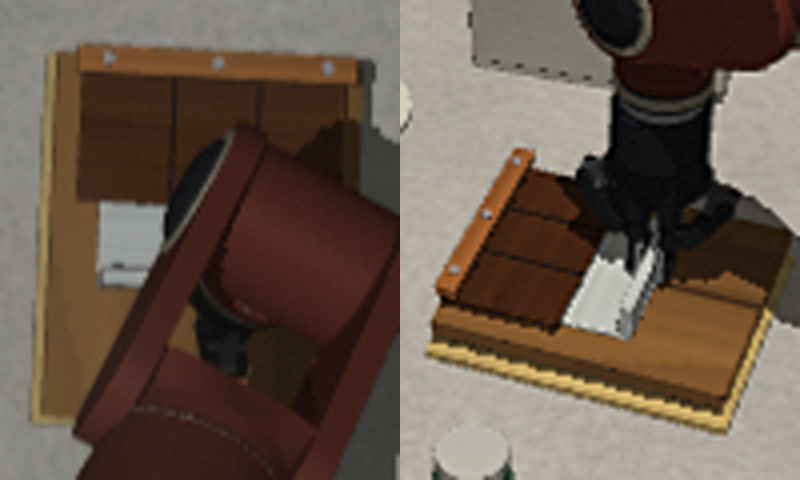

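The strip's edge is under the lip, with the lip line at (98,203) and the rib rear at (98,287). The shingle looks flat. I'll check the depth and press a bit more.

Call:
move_arm(rows=[[0,0,0.1,0,0,0,-1],[0,0,0.1,0,0,0,-1],[0,0,0,0,0,0,-1],[0,0,0,0,0,0,-1],[0,0,0,0,0,0,-1],[0,0,0,0,0,0,-1],[0,0,0,0,0,0,-1],[0,0,0,0,0,0,-1]])

```text
time: 12.68
tool_pos: [0.5397, -0.2346, 0.0663]
tool_rot: [0.0, 0.731, 0.682, 0.0]
contact_force: [-2.0, 2.5, 8.3]
gripper_width: 0.109
grasp_force: 60.0
```

```bash
python3 - <<'E'
from h import *
t,s=load("top5"),load("side5")
q=lambda P,x,y:(np.array(P)+.5)/4-.5+[x,y]
u=np.array([.9976,-.0689]);v=np.array([.0689,.9976])
zf=.0396
def rep(n,X):
    for x in X: print(n,x.round(4),"u,v",(x[:2]@u).round(4),(x[:2]@v).round(4))
rep("rib rear top",plane(t,q([[98,287],[145,289]],320,150),zf+.034))
rep("lip",plane(t,q([[79,200],[130,203]],320,150),zf+.015))
rep("tcp",[manip.state()["tool_pos"]])
for i in range(4): 
    manip.grab_frame("top"); S=manip.state(); print(S["contact_force"].round(2),S["ft_torque"].round(2),S["tool_pos"].round(4))
E
```

```text
rib rear top [ 0.5364 -0.1631  0.0736] u,v 0.5463 -0.1257
rib rear top [ 0.5345 -0.1928  0.0736] u,v 0.5465 -0.1555
lip [ 0.5942 -0.1547  0.0546] u,v 0.6034 -0.1133
lip [ 0.5916 -0.1875  0.0546] u,v 0.6031 -0.1463
tcp [ 0.5397 -0.2346  0.0663] u,v 0.5546 -0.1968
[-1.28  2.62  8.78] [0.43 0.35 0.02] [ 0.5397 -0.2346  0.0663]
[-2.22  2.83  9.17] [0.38 0.34 0.01] [ 0.5397 -0.2346  0.0663]
[-2.23  2.49  8.54] [0.41 0.34 0.04] [ 0.5397 -0.2346  0.0663]
[-2.44  2.93  9.24] [ 0.36  0.29 -0.02] [ 0.5397 -0.2346  0.0663]
```

```bash
python3 -c "
from plant import manip
print(manip.job_done())"
```

```text
the job is handed in; nothing more can be done
None
```

I handed the job in at about 13 s. The middle-sized strip is about 25 mm under the shingle lip (measured 23–27 mm), centred and square to within measurement error. It is still gripped, pressing the board with about 10 N; the shingle looked flat in the last picture, taken at about 7 N, and the arm never passed near the other things.

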